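# Probe the power pack and snap its cover on

### The arm

A 7-joint arm with a two-finger parallel gripper is mounted at the origin on a cart in front of the work surface, level with it; the furniture and walls round the work are solid. World frame = base frame: x ahead of the robot, y to its left, z up, the work surface at z = 0. Lengths are in mm, angles in rad, forces in N, time in s.
With the tool pointing down it reaches from about 350 to 900 mm from the base axis. Payload 8.1 kg.
Tool frame: the origin (TCP) lies at the very end of the fingers, on their centre line; the grasp point (between the pads) lies 19 mm behind it; z points along the fingers, y is the line along which they close (so a half turn about z gives the same grasp; the last joint's range is limited). The gripper opens to 85 mm and grips with 20 to 120 N. Pads are 22 mm wide; open, the fingers measure 114 mm over their backs; the gripper's body (76 mm by 85 mm) begins 54 mm behind the grasp point. The pads swing forward as they close: fully open they stand 13 mm farther back than shut.
Start: joints at [1.192, 0.434, 0.025, 1.573, -0.012, 1.134, -0.075], TCP at [170.174, -601.4, 231.323] pointing down, gripper open.
Joint ranges: [-2.62, 2.62], [-0.44, 2.09], [-1.27, 1.32], [0.08, 2.57], [-1.32, 4.46], [0.12, 2], [-2.74, 2.74]. Speed limits (rad/s): [2.22, 2.22, 3.01, 3.01, 3.14, 3.14, 3.14].

### API

Orientations are given as a rotation vector (axis times angle).
In Python, from workcell import bot gives the robot as it stands. The module is installed in compiled form; this text tells all that it offers. Calls block until the motion is done:
- bot.reach(position, orientation): joint-space move of the TCP to a pose.
- bot.move_straight(position, frame=None, speed=150, max_force=None): straight line of the TCP; frame=None keeps the orientation; speed is the mean speed in mm/s. With max_force (N) it stops when the force on the tool has changed by that much, and returns True; else False.
- bot.movej(angles): joint-space move.
- bot.set_gripper(opening, f_grip=None): opening from 0.0 (shut) to 1.0 (fully open); f_grip is the grip in N (None keeps the last); returns when the fingers have stopped.
- bot.sleep(seconds).
- bot.ik(position, orientation): joint angles nearest the present ones, or None.
- bot.get_state(): the state.
- bot.get_image(name): name is "scene" or "top" or "wrist"; returns the picture (480x640x3 uint8, red, green, blue); there is no depth.
- bot.camera_model(name): a dict with "fovy" (degrees; the focal length in pixels is half the picture's height over the tangent of half this angle, whatever the lens; pixels are square), "cx", "cy" (the principal point, pixels), "k1" (the pictures are not rectified: a ray, as slopes to the right and down, at radius r is drawn at 1 + k1 r^2 times it, then the intrinsics apply), "pose" (4x4, takes a point from camera to world coordinates). Camera axes: x right, y up, looking along -z (the intrinsics and any distortion apply to the point x, -y, -z); pixel columns grow to the right and rows downward; lengths in mm; the calibration is good to about 2 mm. A picture is of the moment at which its call begins: read the wrist's pose just before it. camera_model takes no time and is no camera call; for the wrist camera it gives the pose at the moment of the call.
A pose or a line that the arm cannot do raises bot.MotionError and nothing moves.
- bot.job_done(): hands the job in; it is judged then, once.
The state is a dict: "clock": time; "joint_pos": joint angles; "dq": joint speeds; "joint_torque": joint torques, N m; "position": TCP position; "eef_rot": TCP orientation; "wrist_force": force on the tool from outside, world axes, zero at the start; "moment": the same for the moment, N m; "width": opening from 0.0 (shut) to 1.0 (fully open); "grip_force": force on a finger pad.
Only numpy, scipy, OpenCV 4.12 (cv2) and the standard library are available. Lean on these libraries where they do the work, as an engineer would, in place of code of your own. Each camera call takes 0.05 s, during which the arm holds its last target. There are 200 camera calls.

### The job

The small gel power pack lies open on the bench. Take the test probe from its stand and press its spring tip onto the brass stud beside the transformer, then onto the brass stud on the other half of the board, beside the two round capacitors, and stand the probe back in its stand and let go of it. Then set the loose cover on the case, press it down until both end clips snap over it and it sits fully home, and finish while still pressing it down: do not let up, and leave the other things on the bench where they are.

Things in the scene. Friction and masses are not known exactly. Their poses are not given: they have to be found in the camera images.
- power_pack: Open grey lower half of a power pack, 60 x 112 mm, held fast; at each short end a black clip, 43 mm high, reaches 66 mm from the middle. Origin: centre of the underside; y along the length, x across, z up. On the green board: transformer (steel core, copper winding) in the -y half, two round black capacitors in the +y half, both toward +x; the brass studs toward -x.
- stud_supply (a point): Centre of the flat top of the brass test stud (10 mm across) beside the transformer; 36 mm above the bench. Touch within about 5 mm of the centre.
- stud_output (a point): The same for the brass test stud beside the two capacitors; 36 mm above the bench.
- case_rim (a point): Centre of the case's opening at rim height (30 mm above the bench), where the cover's origin comes to lie; axes as power_pack. Thin lips inside the walls rise to 42 mm and guide the cover.
- clip_a (a joint): Angle of the sprung clip at the case's -y end, rad: 0 at rest, about 0.09 bent outward as the cover's bead passes its rounded head. Both clips together need roughly 8 to 18 N of downward push, starting about 10 mm above home; the force falls away suddenly about 5 mm above home, then the cover lands on the rim. One end may snap before the other.
- clip_b (a joint): The same for the clip at the +y end.
- cover: Loose grey shell 60 x 112 x 22 mm, open side down, dark vent slots on top, 0.06 to 0.1 kg; a rounded bead on each short end (118 mm overall). Origin: centre of the underside; x across the 60 mm grip width, y along. Fits either way round. Grasp across the 60 mm, fingertips 5 mm above the lower edge; press it while gripped, or with closed fingers on the middle of its top.
- probe: Pen-like test probe, 0.06 kg, upright in its stand: aluminium barrel 14 mm across from 4 to 70 mm above the origin (black knob to 73 mm), black collar 24 mm across, 4 mm thick, whose underside centre is the origin, nose and brass spring tip to 52 mm below it. z up along the barrel. Grip the barrel about 40 mm above the origin.
- probe_tip (a point): End of the probe's brass spring tip, 52 mm below the probe's origin (less by the travel when pressed in).
- plunger (a joint): Travel of the spring tip into the probe, 0 (out) to 6 mm (fully in); about 0.6 N to start, 2.4 N fully in. Over 1 mm counts as a touch.
- probe_stand: Weighted stand, fixed: round foot 68 mm across, black tube 28 mm across, 60 mm high, with an upright hole 17 mm across. The probe's nose (at most 11.6 mm) goes in and its collar rests on the rim. Stand and cover may be on either side of the power pack. Origin: centre of the underside.
- stand_mouth (a point): Centre of the mouth of the stand's hole, 60 mm above the bench; the probe's origin rests here.
- timer: Bystander: white bench timer, 62 x 66 x 20 mm, on its back; leave it.
- petri_dish: Bystander: petri dish, 61 mm across, 15 mm high; leave it.
- tape: Bystander: roll of tape, 96 mm across, 25 mm high; leave it.
- forceps: Bystander: steel forceps, 125 mm long, 9 mm high; leave them.
Mind the look-alikes: they are no part of the job. Leave any purple look-alike of the cover alone.

How it is judged (in metres and radians):
On the way, in this order (a step that is already met when the one before it is completed fails the run):
1. the probe's spring tip is pressed in on the brass stud beside the transformer (value of joint plunger above 0.001 m and distance between probe_tip and stud_supply below 0.006 m and contact force between probe and power_pack above 0.3 N), for 0.1 s.
2. then the tip is pressed in on the brass stud beside the capacitors (value of joint plunger above 0.001 m and distance between probe_tip and stud_output below 0.006 m and contact force between probe and power_pack above 0.3 N), for 0.1 s.
3. the probe hangs upright in its stand again and is let go (horizontal distance between probe and stand_mouth below 0.004 m and height (world z) of probe between 0.057 and 0.064 m and angle between probe's own z axis and vertical below 0.1 rad and contact force between the fingers and probe below 0.05 N), for 0.2 s.
4. the cover is snapped down and sits fully home under both clips (z of cover in the frame of case_rim between -0.002 and 0.002 m and horizontal distance between cover and case_rim below 0.004 m and angle between the y axis of cover and the y axis of power_pack, either way round below 0.05 rad and angle between cover's own z axis and vertical below 0.04 rad and value of joint each of clip_a, clip_b below 0.03 rad), for 0.1 s.
At the end, for the whole second after the job is handed in: Cover within 2 mm of fully down on the case rim, centred within 4 mm, square and level, both clips sprung back over it; the robot still presses it onto the case with over 3 N and holds that push. The probe stands upright by its collar in its stand, untouched (all of step 3 and all of step 4 and contact force between any of the fingers, the arm and cover above 3 N and contact force between cover and power_pack above 3 N and contact force between the arm and probe below 0.05 N); the arm keeps its last pose, push and grip.
It fails at once if the timer, petri dish, tape roll or forceps is shoved more than 30 mm (distance of any of timer, petri_dish, tape, forceps from where it was at the start of the episode above 0.03 m).
It also fails if it takes over 67 s, if anything falls off the work surface, if the arm or the gripper's body presses on something with over 40 N, if the wrist force passes 120 N, or if a joint passes its speed limit or range.

## Working session

There is one attempt and no reset: what is moved stays moved. The work goes in short steps, each a Python script; the robot and the scene stay as the last script left them, time stands still between calls to the robot, and variables do not carry over. Pictures are saved under pics/ and viewed, at most 10 in all, crops included, and the job is handed in when it is done.

```bash
mkdir -p pics; cat > h.py <<'E'
import numpy as np, cv2
from workcell import bot
from scipy.spatial.transform import Rotation as R
def cam(name):
    m=bot.camera_model(name); f=240/np.tan(np.radians(m['fovy'])/2)
    return m,f
def snap(name,fn):
    m=bot.camera_model(name); im=bot.get_image(name)
    cv2.imwrite('pics/'+fn+'.png',im[:,:,::-1]); np.save('pics/'+fn+'.npy',np.array([m],dtype=object),allow_pickle=True); return im,m
def load(fn): return np.load('pics/'+fn+'.npy',allow_pickle=True)[0]
def ray(m,u,v):
    f=240/np.tan(np.radians(m['fovy'])/2)
    d=np.array([(u-m['cx'])/f,(v-m['cy'])/f]); s=d.copy()
    for _ in range(30): s=d/(1+m['k1']*(s@s))
    T=np.array(m['pose']); return T[:3,3],T[:3,:3]@np.array([s[0],-s[1],-1])
def at(m,u,v,z):
    o,d=ray(m,u,v); return (o+d*(z-o[2])/d[2])[:3]
def proj(m,p):
    f=240/np.tan(np.radians(m['fovy'])/2); T=np.array(m['pose'])
    c=T[:3,:3].T@(np.array(p,float)-T[:3,3]); s=np.array([c[0],-c[1]])/-c[2]
    s=s*(1+m['k1']*(s@s)); return s*f+[m['cx'],m['cy']]
def down(yaw): # tool z down, tool y at angle yaw from world y
    return (R.from_euler('z',yaw)*R.from_rotvec([np.pi,0,0])).as_rotvec()
E
python3 - <<'E'
from h import *
for n in ['top','scene']:
    im,m=snap(n,n+'0'); print(n,m)
s=bot.get_state(); print(s['eef_rot'],s['clock'],s['wrist_force'],s['width'])
E
```

```text
top {'fovy': 48.405577816479095, 'cx': 322.9862132150806, 'cy': 234.60129781321825, 'k1': -0.0767888169275589, 'pose': array([[ 2.42481045e-02,  9.96238729e-01, -8.31890901e-02,
         4.24433062e+02],
       [-9.99681786e-01,  2.35845929e-02, -8.94953326e-03,
         2.85510899e+01],
       [-6.95389082e-03,  8.33796274e-02,  9.96493593e-01,
         1.16987041e+03],
       [ 0.00000000e+00,  0.00000000e+00,  0.00000000e+00,
         1.00000000e+00]])}
scene {'fovy': 51.373715724061555, 'cx': 322.59175904622316, 'cy': 231.87381795486155, 'k1': -0.057541088405292526, 'pose': array([[ 8.98103719e-01,  2.87081877e-01, -3.33157178e-01,
         1.97246214e+02],
       [-4.39344055e-01,  5.51812736e-01, -7.08857888e-01,
        -5.64417151e+02],
       [-1.96598792e-02,  7.82998531e-01,  6.21712787e-01,
         6.03465311e+02],
       [ 0.00000000e+00,  0.00000000e+00,  0.00000000e+00,
         1.00000000e+00]])}
[-3.11041066e+00 -4.31614800e-01  5.11948240e-04] 0.1 [ 0.07058181  0.39194467 -0.71540729] 1.003100583145781
```

View pics/top0.png

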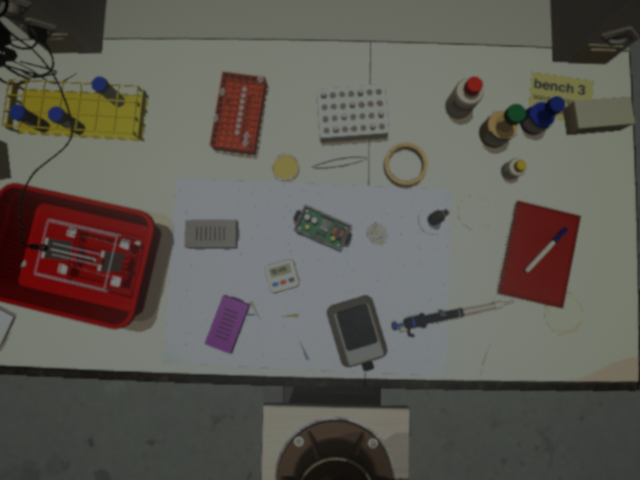

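View pics/scene0.png

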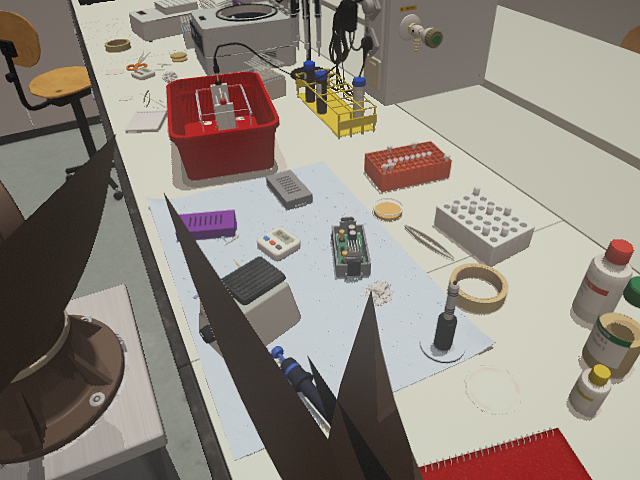

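Top image:
- Power pack at (323,228).
- Grey cover at (212,234). Its look-alike is the purple shell at (228,323).
- Probe in its stand at (437,217). The look-alike is the pipette-like pen at (450,315).
- The grey box at (357,330) is a different device.

I choose the grey shell and the upright probe, and check them in a crop.

```bash
python3 - <<'E'
from h import *
im=cv2.imread('pics/top0.png'); m=load('top0')
a=cv2.resize(im[195:275,180:260],None,fx=5,fy=5,interpolation=cv2.INTER_CUBIC);b=cv2.resize(im[190:270,280:360],None,fx=5,fy=5,interpolation=cv2.INTER_CUBIC)
c=cv2.resize(im[185:245,400:460],None,fx=5,fy=5,interpolation=cv2.INTER_CUBIC)
out=np.zeros((400,800,3),np.uint8);out[:,:400]=a;out[:,400:]=b
out=np.vstack([out[:, :],np.zeros((200,800,3),np.uint8)]); out[400:,:200]=cv2.resize(c,(200,200))
cv2.imwrite('pics/crop.png',np.clip(out*2.0,0,255).astype(np.uint8))
print('pack',at(m,323,228,35),'cover',at(m,212,234,22),'probe',at(m,437,217,100))
E
```

```text
pack [533.31443969  39.05692857  35.        ] cover [515.87248836 279.43805253  22.        ] probe [ 554.87881001 -191.29011164  100.        ]
```

View pics/crop.png

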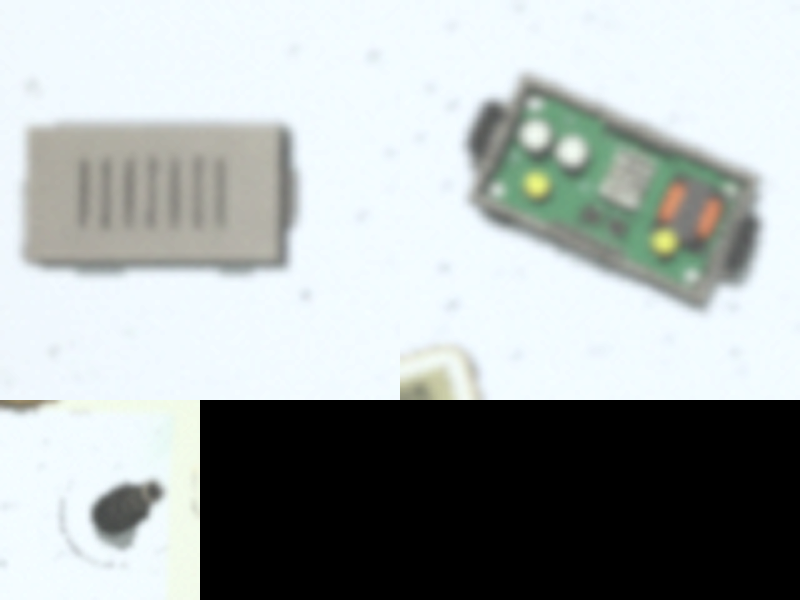

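The crop shows:
- Left, the grey vented cover, with its bead at the right end.
- Right, the pack. The output stud is at crop (537,184), beside the capacitors; the supply stud is at (664,241), beside the transformer.
- Bottom, the probe standing in its round-footed stand.

Next I take close wrist views.

```bash
python3 - <<'E'
from h import *
s=bot.get_state(); m=bot.camera_model('wrist'); print(m['fovy'],m['cx'],m['cy'],m['k1'])
T=np.eye(4);T[:3,:3]=R.from_rotvec(s['eef_rot']).as_matrix();T[:3,3]=s['position']
C=np.linalg.inv(T)@np.array(m['pose']);np.save('C.npy',C);print(C.round(3))
mt=load('top0')
S=at(mt,332.8,238.2,36);O=at(mt,307.4,226.8,36);print(S,O,np.linalg.norm(S-O))
for n,p in dict(probe=[555,-191,81],pack=[533,39,120],cover=[516,279,10]).items():
    for y in range(-180,180,30):
        q=bot.ik(p,down(np.radians(y))); print(n,y,None if q is None else np.round(q,2))
E
```

```text
70.978861903265 326.07201536816757 233.46860979206127 0.020308663936145922
[[ 1.00000e-03  9.65000e-01  2.64000e-01  6.74370e+01]
 [ 1.00000e+00 -1.00000e-03  1.00000e-03 -1.90000e-01]
 [ 1.00000e-03  2.64000e-01 -9.65000e-01 -1.42243e+02]
 [ 0.00000e+00  0.00000e+00  0.00000e+00  1.00000e+00]]
[511.89696252  17.65388846  36.        ] [535.00631169  72.39550868  36.        ] 59.419584333210096
probe -180 [ 0.69  0.63 -0.66  1.79  0.48  0.89  1.38]
probe -150 [ 0.92  0.8  -1.07  1.77  0.8   1.08  1.65]
probe -120 [ 0.92  0.8  -1.07  1.77  0.8   1.08  2.17]
probe -90 [ 0.07  0.54  0.24  1.84 -0.17  0.78 -2.74]
probe -60 [ 0.17  0.54  0.11  1.84 -0.08  0.77 -2.31]
probe -30 [ 0.24  0.54  0.    1.83 -0.    0.78 -1.85]
probe 0 [ 0.35  0.54 -0.16  1.82  0.11  0.79 -1.43]
probe 30 [ 0.43  0.55 -0.27  1.81  0.2   0.8  -0.99]
probe 60 [ 0.51  0.57 -0.38  1.8   0.28  0.82 -0.53]
probe 90 [ 0.58  0.59 -0.49  1.8   0.36  0.84 -0.08]
probe 120 [ 0.65  0.61 -0.6   1.79  0.44  0.87  0.37]
probe 150 [ 0.66  0.62 -0.61  1.79  0.45  0.87  0.89]
pack -180 [ 0.41  0.55 -0.82  1.88  0.5   0.93  0.93]
pac
[... 522 characters left out ...]
]
pack 150 [ 0.39  0.54 -0.78  1.88  0.47  0.92  0.43]
cover -180 [ 0.07  0.91 -1.05  1.81  0.94  1.02  0.19]
cover -150 [ 0.08  0.93 -1.08  1.81  0.96  1.03  0.71]
cover -120 [ 0.08  0.93 -1.08  1.81  0.96  1.03  1.23]
cover -90 [ 0.08  0.93 -1.08  1.81  0.96  1.03  1.75]
cover -60 [ 0.08  0.93 -1.08  1.81  0.96  1.03  2.28]
cover -30 [-0.98  0.71  0.58  1.91 -0.58  0.7  -2.15]
cover 0 [-0.24  0.7  -0.51  1.84  0.49  0.73 -2.59]
cover 30 [-0.23  0.7  -0.52  1.84  0.5   0.73 -2.07]
cover 60 [-0.17  0.73 -0.62  1.83  0.59  0.77 -1.63]
cover 90 [-0.04  0.8  -0.83  1.82  0.77  0.87 -1.25]
cover 120 [ 0.04  0.88 -0.99  1.82  0.89  0.97 -0.82]
cover 150 [ 0.06  0.9  -1.02  1.82  0.92  0.99 -0.31]
```

```bash
python3 - <<'E'
from h import *
Y=np.radians
bot.reach([555,-191,210],down(Y(90))); bot.sleep(.3); snap('wrist','w_probe'); print(bot.get_state()['clock'])
bot.reach([523,45,190],down(Y(67))); bot.sleep(.3); snap('wrist','w_pack'); print(bot.get_state()['clock'])
bot.reach([516,279,190],down(Y(90))); bot.sleep(.3); snap('wrist','w_cover'); print(bot.get_state()['clock'],bot.get_state()['wrist_force'])
ims=[cv2.imread(f'pics/w_{n}.png') for n in ['probe','pack','cover']]
g=np.vstack([np.hstack([cv2.resize(i,(400,300)) for i in ims[:2]]),np.hstack([cv2.resize(ims[2],(400,300)),np.zeros((300,400,3),np.uint8)])])
cv2.imwrite('pics/g.png',g)
E
```

```text
2.475
3.775
5.0583 [0.56792243 0.45003713 0.22810947]
```

View pics/g.png

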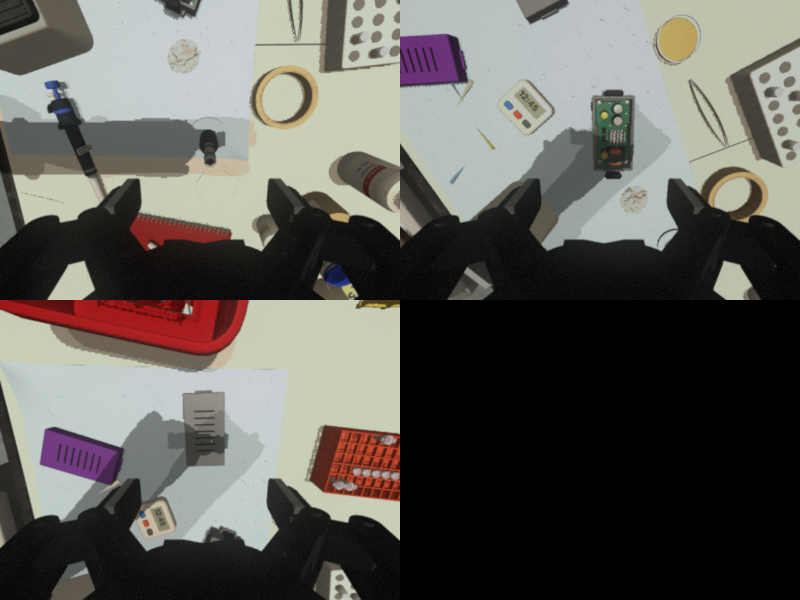

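Wrist views, in full-image pixels: probe near (335,230), pack near (341,216), cover near (328,205). I zoom in for exact features.

```bash
python3 - <<'E'
import cv2,numpy as np
P=[('probe',290,180),('pack',297,140),('cover',283,135)]
g=np.hstack([cv2.resize(cv2.imread(f'pics/w_{n}.png')[v:v+150,u:u+88],(264+0,450),interpolation=cv2.INTER_CUBIC) for n,u,v in P])
cv2.imwrite('pics/g2.png',np.clip(g*1.5,0,255).astype(np.uint8))
E
```

```text
(no output)
```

View pics/g2.png

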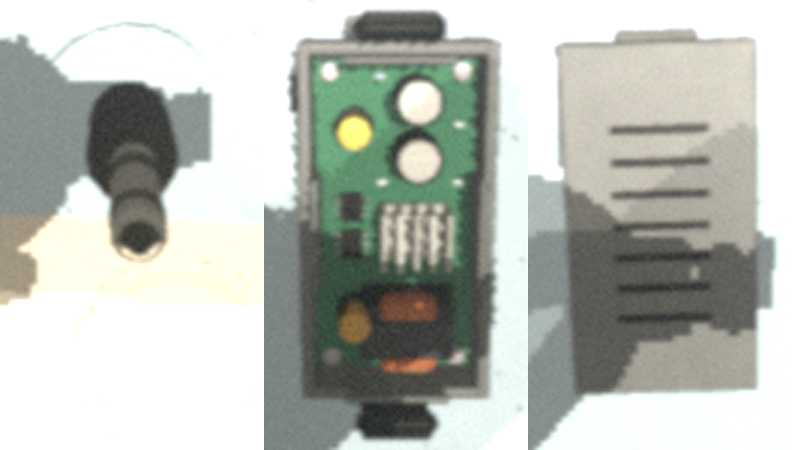

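Zoomed positions:
- Knob top centre at full-image (336,259.3).
- Output stud at (326.7,184.0), supply stud at (327.3,247.3).
- The case and cover corners are readable, so I triangulate them.

```bash
python3 - <<'E'
from h import *
def P(n,x,y):
    i={'probe':(0,290,180),'pack':(1,297,140),'cover':(2,283,135)}[n]
    return i[1]+(x-264*i[0])/3, i[2]+y/3
def A(n,x,y,z): return at(load('w_'+n),*P(n,x,y),z)
k=A('probe',138,238,133); print('knob',k, 'collar66',A('probe',133,158,66))
O=A('pack',353,132,36);S=A('pack',355,322,36);print('O,S',O,S,np.linalg.norm(O-S))
c=[A('pack',*p,30) for p in [(300,42),(497,42),(487,397),(306,397)]]
print('rim',np.round(c,1),np.mean(c,0),[np.linalg.norm(c[i]-c[(i+1)%4]) for i in range(4)])
a=A('pack',398,13,43);b=A('pack',397,437,43);print('clips',a,b,(a+b)/2,np.linalg.norm(a-b))
for d in (c[0]-c[3],c[1]-c[2],O-S,a-b): print(np.degrees(np.arctan2(d[1],d[0])))
c=[A('cover',*p,22) for p in [(558,47),(755,40),(757,388),(577,392)]]
print('cover',np.round(c,1),np.mean(c,0),[np.linalg.norm(c[i]-c[(i+1)%4]) for i in range(4)])
for d in (c[0]-c[3],c[1]-c[2]): print(np.degrees(np.arctan2(d[1],d[0])))
d=c[1]-c[0];print(np.degrees(np.arctan2(d[1],d[0])));d=c[2]-c[3];print(np.degrees(np.arctan2(d[1],d[0])))
# top camera cross-check
m=load('top0'); print('top S,O',at(m,332.8,238.2,36),at(m,307.4,226.8,36))
print('top cover', np.mean([at(m,180+x/5,195+y/5,22) for x,y in [(27,127),(283,125),(283,264),(25,262)]],0))
print('top knob', at(m,400+158/200*60,185+91/200*60,133), 'tube?')
print(proj(m,[*k[:2],133]),proj(m,[*k[:2],64]))
E
```

```text
knob [ 562.29925337 -202.58567373  133.        ] collar66 [ 562.76948949 -201.68776413   66.        ]
O,S [536.3649858   72.57458523  36.        ] [514.17072887  18.75331009  36.        ] 58.217821147415464
rim [[532.1 101.9  30. ]
 [584.8  79.5  30. ]
 [542.5 -22.7  30. ]
 [489.2  -0.   30. ]] [537.15072164  39.66189363  30.        ] [np.float64(57.33059122974837), np.float64(110.61955422139758), np.float64(57.94740092574718), np.float64(110.65039064450164)]
clips [560.93668808  98.6339825   43.        ] [512.40424297 -18.66821337  43.        ] [536.67046553  39.98288457  43.        ] 126.94567099530238
67.1801796425264
67.4997302259352
67.59023845036815
67.52323243462163
cover [[487.7 336.9  22. ]
 [546.4 338.8  22. ]
 [549.8 228.7  22. ]
 [490.9 227.4  22. ]] [518.71992757 282.9444844   22.        ] [np.float64(58.703036089154416), np.float64(110.22031903854213), np.float64(58.849298085782756), np.float64(109.5706894568897)]
91.66957208604688
91.74505400924646
1.8929956137641057
1.2600488987203096
top S,O [511.89696252  17.65388846  36.        ] [535.00631169  72.39550868  36.        ]
top cover [516.09378401 282.01897633  22.        ]
top knob [ 560.63686798 -204.97051796  133.        ] tube?
[446.19464298 211.42862626] [438.86310995 215.60441977]
```

```bash
python3 - <<'E'
from h import *
y=down(np.radians(67.5))
bot.reach([562.2,-202.2,165],y)
bot.set_gripper(0.6)
print(bot.move_straight([562.2,-202.2,81],speed=120,max_force=8))
bot.set_gripper(0.0,40)
s=bot.get_state(); print(s['clock'],s['width'],s['grip_force'],s['position'],s['wrist_force'])
bot.move_straight([562.2,-202.2,150],speed=120)
bot.reach([514,18.2,150],y); bot.sleep(.2)
s=bot.get_state(); print(s['clock'],s['width'],s['grip_force'],s['position'],s['wrist_force'])
im,m=snap('wrist','held')
a=cv2.imread('pics/held.png')[150:450,180:500]; cv2.imwrite('pics/held_c.png',np.clip(cv2.resize(a,(640,600))*1.5,0,255))
E
```

```text
False
8.5333 0.15107077691314494 39.0565116022708 [ 562.66053964 -202.37418124   81.70441207] [-0.57246369 -0.23896687  5.59890606]
10.3583 0.1547758779587848 38.91643059847411 [514.46861111  16.44405866 149.76083802] [-0.68507016 -0.34998812 -0.13495766][ WARN:0@17.008] global loadsave.cpp:1063 imwrite_ Unsupported depth image for selected encoder is fallbacked to CV_8U.
```

View pics/held_c.png

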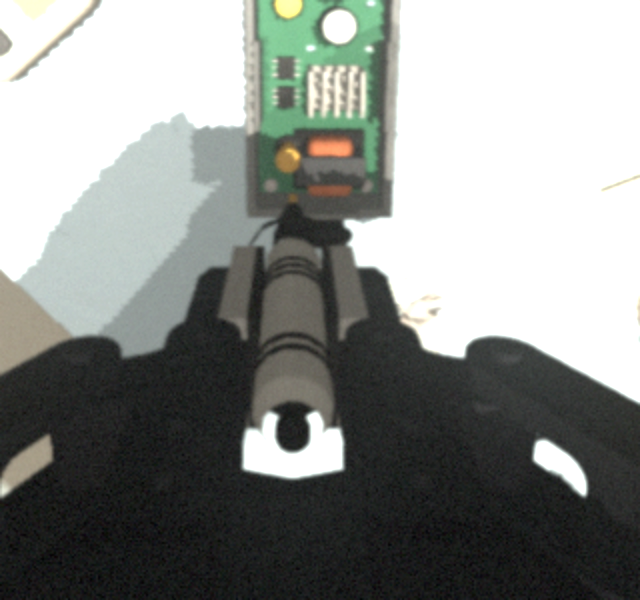

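The probe is held upright between the pads, with its brass tip just visible at crop (293,200), full-image (326,250). I check this against the expected tip projection and correct for the arm's small offset.

```bash
python3 - <<'E'
from h import *
m=load('held'); s=bot.get_state(); p=np.array(s['position']); print(p)
Rt=R.from_rotvec(s['eef_rot']).as_matrix(); print('tool z',Rt[:,2])
for dz in (70,73,76): print(dz,proj(m,p+Rt[:,2]*dz))
print('stud proj',proj(m,[514.17,18.75,36]), 'tip est', at(m,326.3,249.5,77))
E
```

```text
[514.38330385  16.78990887 149.79300123]
tool z [-1.52895912e-04 -1.68850129e-04 -9.99999974e-01]
70 [325.26074722 246.85716633]
73 [325.27047409 245.50294116]
76 [325.27995363 244.18308734]
stud proj [324.1800681  227.87017477] tip est [513.9537839  13.9808137  77.       ]
```

```bash
python3 - <<'E'
from h import *
bot.move_straight([514.2,19.5,116],speed=100); bot.sleep(.3)
s=bot.get_state(); p=np.array(s['position']); print(p,s['clock'])
im,m=snap('wrist','near'); print('tip',proj(m,p-[0,0,73]),'stud',proj(m,[514.17,18.75,36]))
a=cv2.imread('pics/near.png')[180:300,270:390]; cv2.imwrite('pics/near_c.png',np.clip(cv2.resize(a,(600,600),interpolation=cv2.INTER_CUBIC)*2.,0,255).astype(np.uint8))
E
```

```text
[514.49905013  19.51519444 116.48340566] 11.2
tip [325.46346226 245.91865468] stud [325.45536625 243.83402057]
```

View pics/near_c.png

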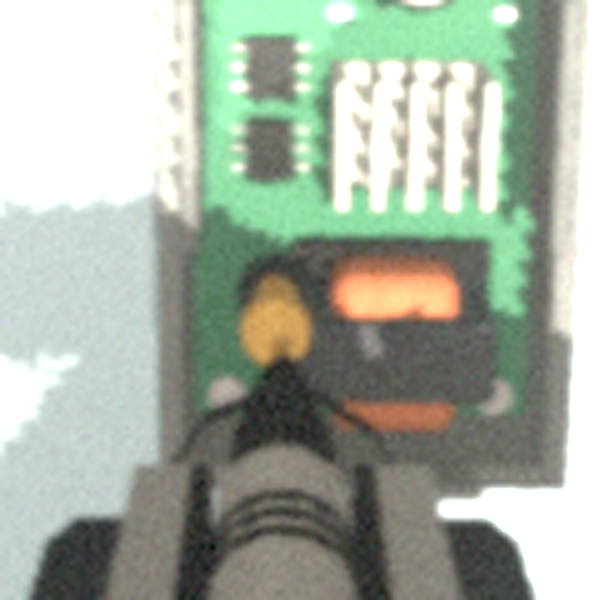

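The supply stud is centred at crop (277,328), and the dark nose ends at (285,345) with the brass tip over the stud. That is within about 2 mm, so I press there and then on the other stud.

```bash
python3 - <<'E'
from h import *
y=down(np.radians(67.5))
def press(x,yy):
    f0=np.array(bot.get_state()['wrist_force'])
    h=bot.move_straight([x,yy,103],speed=12,max_force=1.6); bot.sleep(.3)
    s=bot.get_state(); print(h,s['clock'],np.round(s['position'],1),np.array(s['wrist_force'])-f0)
press(513.9,20.0)
bot.move_straight([513.9,20,125],speed=80)
x,yy=513.9+22.2,20+53.8
bot.move_straight([x,yy,125],speed=100); bot.move_straight([x,yy,114],speed=60); bot.sleep(.2)
s=bot.get_state(); print(s['clock'],s['position']); im,m=snap('wrist','near2')
a=cv2.imread('pics/near2.png')[180:300,270:390]; cv2.imwrite('pics/near2_c.png',np.clip(cv2.resize(a,(600,600),interpolation=cv2.INTER_CUBIC)*1.5,0,255).astype(np.uint8))
E
```

```text
True 12.3833 [513.7  19.7 105. ] [1.20917017 0.23681929 2.03200912]
14.05 [536.18040456  73.745086   114.10567475]
```

View pics/near2_c.png

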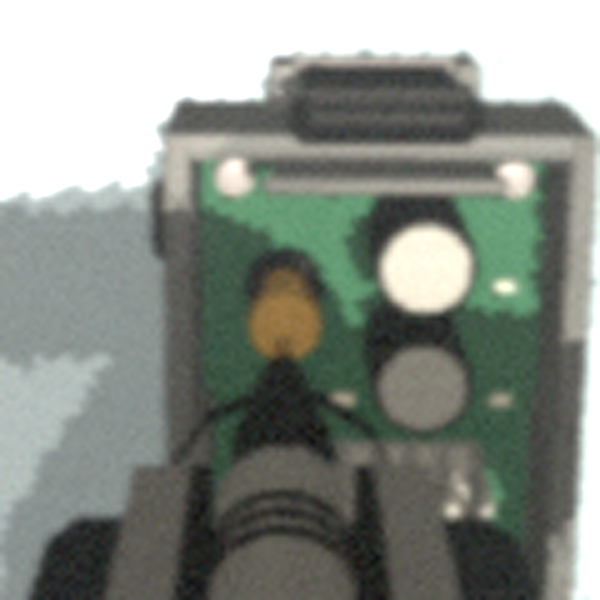

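The output stud is at crop (285,325), with the tip over it the same way as before. The first press stopped at 2 N as expected. I press the second stud and return the probe.

```bash
python3 - <<'E'
from h import *
y=down(np.radians(67.5))
f0=np.array(bot.get_state()['wrist_force']); x,yy=536.1,73.8
h=bot.move_straight([x,yy,103],speed=12,max_force=1.6); bot.sleep(.3)
s=bot.get_state(); print(h,s['clock'],np.round(s['position'],1),np.array(s['wrist_force'])-f0)
bot.move_straight([x,yy,155],speed=120)
bot.reach([562.4,-202.3,155],y); bot.sleep(.4)
s=bot.get_state(); print(s['position'])
e=np.array([562.6,-202.4])-np.array(s['position'])[:2]; t=np.array([562.4,-202.3])+e
h=bot.move_straight([*t,100],speed=80,max_force=6); print(h,bot.get_state()['position'])
if not h:
    h=bot.move_straight([*t,80.5],speed=30,max_force=3); bot.sleep(.2)
    s=bot.get_state(); print(h,s['clock'],s['position'],s['wrist_force'])
    bot.set_gripper(0.6); bot.sleep(.2)
    bot.move_straight([*t,165],speed=130); 
    s=bot.get_state(); print(s['clock'],s['position'],s['wrist_force']); snap('wrist','after')
    a=cv2.imread('pics/after.png')[120:345,200:500]; cv2.imwrite('pics/after_c.png',np.clip(cv2.resize(a,(600,450))*1.5,0,255).astype(np.uint8))
E
```

```text
True 15.1083 [535.9  73.7 104.8] [ 1.09465677 -0.28063871  2.57932093]
[ 562.53617239 -201.74806775  155.08513637]
False [ 562.81181471 -202.8815219   100.28471205]
True 18.7833 [ 562.18574813 -202.97649066   81.69889118] [-1.50366735 -0.12115028  6.51217982]
20.225 [ 561.93240504 -202.94777849  164.2756821 ] [ 0.43240617  0.58392063 -0.59102441]
```

View pics/after_c.png

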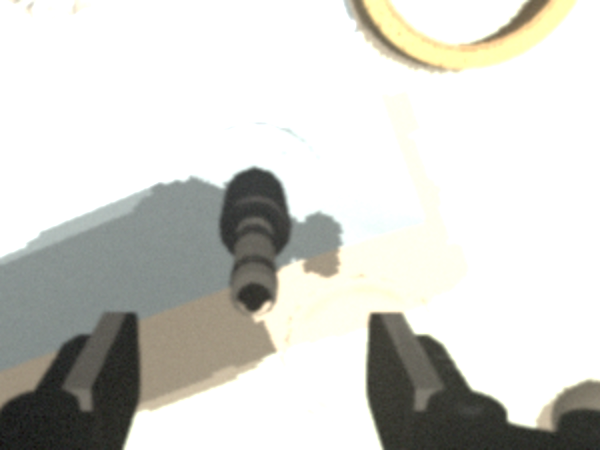

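The probe stands in its stand, free of the fingers, with its knob at crop (254,296). Now the cover.

```bash
python3 - <<'E'
from h import *
yc=down(np.radians(91.7)); yp=down(np.radians(67.5))
c=np.array([518.4,282.8]); 
bot.reach([*c,70],yc); bot.set_gripper(1.0); 
s=bot.get_state(); e=c-np.array(s['position'])[:2]; print(s['clock'],e)
h=bot.move_straight([*c,3],speed=60,max_force=6); s=bot.get_state(); print(h,s['position'],s['wrist_force'])
bot.set_gripper(0.0,70); bot.sleep(.1); s=bot.get_state(); print(s['clock'],s['width'],s['grip_force'],s['position'],s['wrist_force'])
bot.move_straight([*c,100],speed=120); 
p=np.array([536.9,39.8]); bot.reach([*p,100],yp); bot.sleep(.4)
s=bot.get_state(); print(s['clock'],s['width'],s['grip_force'],s['position'],s['wrist_force']); snap('wrist','cov')
a=cv2.imread('pics/cov.png')[100:400,170:490]; cv2.imwrite('pics/cov_c.png',np.clip(cv2.resize(a,(640,600))*1.5,0,255).astype(np.uint8))
E
```

```text
22.525 [-0.08084119  0.1554352 ]
False [518.63960449 282.99233766   3.39152351] [0.674998   0.30166326 0.23775222]
24.2583 0.6804597051107677 75.2889695763588 [518.68735196 282.94203086   3.82520041] [-0.2889601  -1.25053733  6.75274001]
26.575 0.6790664656807496 74.7994016110897 [536.9087757   40.46830705  99.96819365] [ 0.28409525  0.57719461 -1.00686228]
```

View pics/cov_c.png

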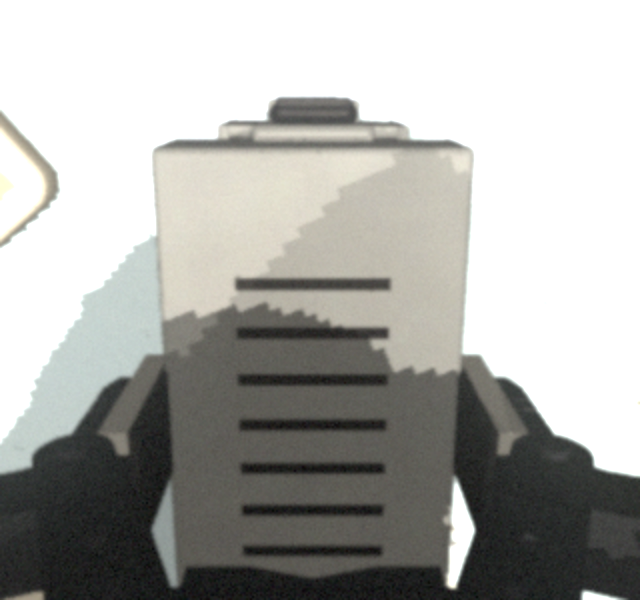

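The cover is held square. Its far top edge spans crop (155,150) to (472,150), so I check its centring and then set it down.

```bash
python3 - <<'E'
from h import *
m=load('cov'); Rt=R.from_euler('z',67.5,degrees=True).as_matrix()
tc=np.array([536.91,40.47,0])
for u,v in [(155,150),(472,150),(236,284),(390,284),(244,550),(382,550)]:
    q=at(m,170+u/2,100+v/2,118.2); print(np.round(Rt.T@(q-tc),1)[:2])
print('clip_b outer top in view:',Rt.T@(at(m,170+313/2,100+98/2,43)-tc))
p=np.array([537.0,39.6])
h=bot.move_straight([*p,60],speed=60,max_force=6); bot.sleep(.3)
s=bot.get_state(); print(h,s['clock'],s['position'],s['wrist_force'])
E
```

```text
[55.6 28.4]
[ 55.7 -29.3]
[30.1 14.4]
[ 30.2 -15.2]
[-29.5  14.3]
[-29.5 -15.4]
clip_b outer top in view: [63.22851573 -0.43372006 43.        ]
False 27.7417 [537.17878174  39.57755489  60.28629824] [-0.41184134 -0.07256695 -0.80743406]
```

```bash
python3 - <<'E'
from h import *
p=[536.95,39.9]
h=bot.move_straight([*p,47],speed=30,max_force=10); bot.sleep(.2)
s=bot.get_state(); print(h,s['clock'],np.round(s['position'],2),np.round(s['wrist_force'],1))
if not h:
  for z in np.arange(45,31.9,-1):
    h=bot.move_straight([*p,z],speed=15,max_force=30); s=bot.get_state()
    print(h,z,np.round(s['clock'],1),np.round(s['position'],2),np.round(s['wrist_force'],1),np.round(s['moment'],2),round(s['width'],3))
    if h: break
E
```

```text
False 28.525 [537.1   39.93  47.14] [0.5 0.3 0.2]
False 45.0 28.8 [536.87  39.9   44.9 ] [-0.4 -0.5  0.3] [-0.02 -0.01  0.01] 0.68
False 44.0 29.1 [537.02  39.9   44.02] [-0.4 -0.5 -0.5] [-0.03 -0.04 -0.06] 0.681
False 43.0 29.3 [537.15  40.    43.3 ] [-2.1 -1.3  3.6] [0.2  0.12 0.06] 0.679
False 42.0 29.6 [537.3   39.92  42.68] [-2.6 -1.7 10.2] [0.11 0.44 0.05] 0.681
False 41.0 29.8 [537.4   39.75  42.04] [-3.8 -3.3 14.4] [ 0.09  0.69 -0.02] 0.682
False 40.0 30.1 [537.69  39.59  40.73] [-1.2 -1.8  8.7] [-0.16  0.12 -0.17] 0.682
False 39.0 30.3 [537.57  39.39  39.35] [ 1.4 -2.3  4.3] [-0.48 -0.23 -0.04] 0.682
False 38.0 30.6 [537.05  39.56  37.7 ] [ 3.1 -2.4 -2.1] [-0.55 -0.63 -0.05] 0.679
False 37.0 30.8 [536.52  39.78  36.44] [ 3.4 -2.8 -6.7] [-0.5  -0.53 -0.06] 0.683
False 36.0 31.1 [536.35  39.9   35.54] [ 2.  -1.6 -7.7] [-0.37 -0.25 -0.01] 0.681
False 35.0 31.3 [536.41  40.05  34.8 ] [-0.5 -0.3 -6.5] [-0.23  0.13 -0.07] 0.684
False 34.0 31.6 [537.1   40.11  34.2 ] [-0.6 -1.5 -0.9] [-0.18  0.24  0.02] 0.683
False 33.0 31.8 [537.24  40.07  33.8 ] [-3.8 -1.5  8.3] [-0.24  0.83  0.03] 0.681
False 32.0 32.1 [537.25  40.07  33.75] [-6.8 -1.9 22.4] [-0.37  1.79  0.05] 0.685
```

```bash
python3 - <<'E'
from h import *
for _ in range(3):
    bot.sleep(.5); s=bot.get_state(); print(np.round(s['clock'],1),np.round(s['position'],2),np.round(s['wrist_force'],1),round(s['width'],3))
im,m=snap('wrist','fin'); m0=load('cov'); p=np.array(s['position'])
def slots(fn):
    g=cv2.cvtColor(cv2.imread(f'pics/{fn}.png'),cv2.COLOR_BGR2GRAY)[230:385,275:375]
    b=cv2.morphologyEx(g,cv2.MORPH_BLACKHAT,np.ones((9,3),np.uint8)); _,b=cv2.threshold(b,0,255,cv2.THRESH_OTSU)
    n,_,st,c=cv2.connectedComponentsWithStats(b); return [np.round([*(c[i]+[275,230]),st[i,2]],1) for i in range(1,n) if st[i,2]>50]
a,b=slots('cov'),slots('fin'); print(len(a),len(b))
for x,y in zip(a,b): print(x,y)   # same pixels <=> cover unmoved in the grip
E
```

```text
32.6 [537.25  40.09  33.75] [-7.5 -1.7 21.5] 0.683
33.1 [537.24  40.06  33.76] [-7.2 -3.  21.2] 0.685
33.6 [537.26  40.07  33.77] [-6.6 -2.5 22.3] 0.682
7 7
[325.3 241.6  79. ] [326. 242.  79.]
[326.8 266.2  76. ] [327.  266.3  76. ]
[324.9 289.5  75. ] [326.  289.6  75. ]
[325.9 312.   73. ] [326. 312.  73.]
[325.7 334.   72. ] [326. 334.  71.]
[326.3 354.9  71. ] [325.7 355.   71. ]
[325.7 375.   69. ] [326.  375.1  69. ]
```

The cover hasn't shifted in the grip, it sits at home height and level, and the push is steady at about 22 N. I'm handing it in.

```bash
python3 -c "
from workcell import bot
print(bot.job_done())"
```

```text
the job is handed in; nothing more can be done
None
```

The job is handed in, verdict not shown: both studs were pressed in order, the probe is back in its stand and released, and the cover reads fully home (both clips judged snapped from the force trace) under a steady push of about 22 N.

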